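# Load the rinse rack and set the rinse valve

### The arm

A 6-joint arm with a two-finger parallel gripper is mounted at the origin on the work surface. World frame = base frame: x ahead of the robot, y to its left, z up, the work surface at z = 0. Lengths are in m, angles in rad, forces in N, time in s.
With the tool pointing down it reaches from about 0.375 to 0.975 m from the base axis. Payload 3.8 kg.
Tool frame: the origin (TCP) lies on the centre line of the jaws, within the pads' length; the fingertips stand 25 mm ahead of it and the grasp point (between the pads) lies 6 mm ahead of it; y points along the fingers, z is the direction in which the jaws open and shut, and the axes are right-handed (so a half turn about y gives the same grasp; the last joint's range is limited). The gripper opens to 85 mm and grips with 20 to 120 N. Pads are 22 mm wide; open, the fingers measure 114 mm over their backs; the gripper's body (76 mm by 85 mm) begins 54 mm behind the grasp point. The pads swing forward as they close: fully open they stand 13 mm farther back than shut.
Start: joints at [1.106, 0.264, 1.604, -0, 1.274, -0.037], TCP at [0.28, 0.614, 0.234] pointing down, gripper open.
Joint ranges: [-2.63, 2.63], [-0.94, 2.18], [0.31, 2.57], [-1.31, 4.45], [0, 2.66], [-2.55, 2.55]. Speed limits (rad/s): [2.57, 2.57, 3.14, 3.14, 3.14, 3.14].

### API

Orientations are given as a rotation vector (axis times angle).
In Python, from workcell import bot gives the robot as it stands.
- The arm moves only by the shell command python3 -m jog 'ROWS' [FORCE]. ROWS is JSON, a list of rows, each a list of 5 numbers: the shift along the world's x, y, z in mm, then the turn about the world's z in degrees, then the finger opening in mm, from 0 to 85.4. A call has exactly 10 rows; each row is the pose to reach, as a shift and turn from the pose commanded when the call began; what a row does not reach only later rows make up. A row lasts 1/8 s, in which the tool goes at most 62.5 mm and 10.7 degrees, less where a joint would pass 70% of its speed; a pose out of reach is approached as far as the arm can. A call with a gripper value outside its range is refused whole. The fingers move at their own pace and stop on an object; FORCE is the grip in N (left out, the last holds). Time passes only in rows, so rows that repeat a pose let the fingers close, or fill a call up. It gives the time, the measured TCP pose, the force and the opening at its end, in the units of the state.
- bot.read_state(): the state, without advancing time (a new reading comes with each control period).
- bot.read_camera(name): name is "side" or "top" or "wrist"; returns a dict with "pixels" (420x560x3 uint8, red, green, blue), "fx", "fy", "cx", "cy" (pixels), "dist" ([k1, k2, p1, p2, k3] as OpenCV has them; the pictures are not rectified), "R" (3x3) and "t" (3): a world point X has camera coordinates R X + t. Camera axes: x right, y down, z forward; pixel columns grow to the right and rows downward; lengths in m; the calibration is good to about 2 mm. A picture is of the moment at which its call begins. There is no depth.
- bot.finish_job(): hands the job in, once; it reports no verdict.
The state is a dict: "time": time; "q": joint angles; "joint_vel": joint speeds; "joint_torque": joint torques, N m; "tool_pos": TCP position; "tcp_rot": TCP orientation; "wrist_force": force on the tool from outside, world axes, zero at the start; "torque": the same for the moment, N m; "width": opening from 0.0 (shut) to 1.0 (fully open).
Only numpy, scipy, OpenCV 4.12 (cv2) and the standard library are available. Lean on these libraries where they do the work, as an engineer would, in place of code of your own. Each camera call takes 0.05 s, during which the arm holds its last target.

### The job

Get the rinse ready: stand the two loose turbine blades in the two empty bays of the rinse rack, one to a bay, upright and lined up side by side with the blade already there, without disturbing that one or the other things on the bench. Then turn the valve's hand wheel clockwise until it is closed against its stop, and back it off exactly two full turns. Finish gripping the wheel's handle there: the program ends while still holding it.

Things in the scene. Friction and masses are not known exactly. Their poses are not given: they have to be found in the camera images.
- rack: fixed steel rinse rack, a board 100 (x) x 190 (y) mm whose upper face is 40 mm above the table; ribs 4 mm thick and 10 mm high, running along x, divide it into three bays side by side in y, 60 mm apart centre to centre and 56 mm wide inside. Origin: under the board's centre, on the table; its yaw and place vary, and it may stand to the left or to the right
- bay_middle (a point): centre of the middle bay, on the board's upper face (axes as the rack's); empty at the start
- bay_end (a point): centre of the end bay on the rack's -y side, on the board's upper face; empty at the start
- blade_racked: blade like blade_a, already standing in the rack's +y end bay, its airfoil running along the bay (along the rack's x): it shows how the others should stand and is left where it is. Origin: centre of the underside, z up
- blade_a: loose on the table. Turbine blade standing upright, bare metal: root block 40 (x) x 28 (y) mm, platform 46 x 30 mm whose top is 25 mm up, above it a plate-like airfoil 38 mm long in x and 10 mm thick in y at its middle (6.5 mm towards its edges) up to 85 mm; 0.2 kg. Origin: centre of the underside, z up
- blade_b: loose on the table, identical to blade_a
- valve: fixed rinse-water valve: steel foot plate 100 (x) x 180 (y) mm with a copper pipe along y, brass valve body and an upright stem carrying the horizontal hand wheel. Origin: on the table, on the wheel's axis; yaw and place vary; it stands on the other side from the rack
- wheel_axis (a point): point on the wheel's axis, 140 mm above the table, 4 mm below the height of handle_grip. The grey wheel has three spokes, 112 mm across its rim, rim top 111 mm above the table; nothing of wheel or hub is higher than 118 mm except the handle
- valve_handle: upright black crank handle on the rim, a cylinder 20 mm across and 52 mm long, from 114 to 166 mm above the table, 50 mm from the wheel's axis. It is a sleeve that spins freely on its pin, so a gripper holding it from above need not turn while it goes round; grip firmly (some 40 N), off-centre circles make it slip. Origin: centre of its lower end
- handle_grip (a point): point on the handle's own axis, 30 mm above its lower end (144 mm above the table), where to grip it
- valve_wheel (a joint): angle of the wheel in rad, counting on over full turns (6.28 per turn). 0 = closed, at the hard stop; grows anticlockwise seen from above (opening). At 0 and every whole turn the handle lies on the valve's +x side of the axis. Starts 0.3 to 0.85 turns open. It stays where left; about 2 N at the handle turns it, and at the stop the force rises at once
- step_block: small steel step block (three stairs 10, 18 and 26 mm high, 30 x 72 mm), lying between the two loose blades. Not part of the job. Origin: centre of its underside
- race: steel bearing ring lying flat, 64 mm across, 14 mm high. Not part of the job. Origin: centre of its underside
- jar: amber jar with black cap, 56 mm across, 65 mm high. Not part of the job. Origin: centre of its underside
- cup: open steel cup, 68 mm across, 75 mm high. Not part of the job. Origin: centre of its underside
- lamp: black inspection hand lamp standing on its head, 68 mm across below, 118 mm high. Not part of the job. Origin: centre of its underside
- can_a: aluminium spray can, 60 mm across, 150 mm high. Not part of the job. Origin: centre of its underside
- can_b: second such spray can. Not part of the job. Origin: centre of its underside
Things that resemble listed ones, but are neither listed nor needed, are in the scene too. Leave any turquoise look-alike of the blade_a alone.

How it is judged:
By the outcome, as a careful person would: the job done as asked, in the order asked, and still so for the second after the job is handed in, while the arm keeps its last pose, push and grip.
It also fails if it takes over 72 s, if anything falls off the work surface, if the arm or the gripper's body presses on something with over 40 N, if the wrist force passes 120 N, or if a joint passes its speed limit or range.

## Working session

There is one attempt and no reset: what is moved stays moved. The work goes in short steps, Python scripts to look and compute and a shell command to move; the robot and the scene stay as the last step left them, time stands still between calls to the robot, and variables do not carry over. Pictures are saved under pics/ and viewed, and the job is handed in when it is done.

```bash
ls; mkdir -p pics; cat > h.py <<'E'
import numpy as np, cv2, json
from workcell import bot
def snap(name,fn):
    c=bot.read_camera(name)
    cv2.imwrite(f'pics/{fn}.png',c['pixels'][:,:,::-1])
    np.savez(f'pics/{fn}.npz',**{k:np.array(v) for k,v in c.items()})
    return c
def load(fn): return dict(np.load(f'pics/{fn}.npz'))
def K(c): return np.array([[float(c['fx']),0,float(c['cx'])],[0,float(c['fy']),float(c['cy'])],[0,0,1]])
def ray(c,uv):
    p=cv2.undistortPoints(np.array([[uv]],float),K(c),np.array(c['dist'],float))[0,0]
    R=np.array(c['R']);t=np.array(c['t']).ravel()
    return -R.T@t, R.T@np.array([p[0],p[1],1.0])
def at(c,uv,z):
    o,d=ray(c,uv); s=(z-o[2])/d[2]; return (o+s*d)
def proj(c,X):
    R=np.array(c['R'],float);t=np.array(c['t'],float).reshape(3,1)
    return cv2.projectPoints(np.array(X,float).reshape(-1,1,3),cv2.Rodrigues(R)[0],t,K(c),np.array(c['dist'],float))[0].reshape(-1,2)
def crop(fn,x0,y0,x1,y1,s,out):
    im=cv2.imread(f'pics/{fn}.png')[y0:y1,x0:x1]
    cv2.imwrite(f'pics/{out}.png',cv2.resize(im,None,fx=s,fy=s,interpolation=cv2.INTER_CUBIC))
E
python3 - <<'E'
from h import *
for n in ['top','side','wrist']:
    c=snap(n,n+'0'); R=np.array(c['R']);print(n,c['fx'],-R.T@np.array(c['t']).ravel(), R[2])
s=bot.read_state(); print(s)
E
```

```text
pics
top 407.42929882069967 [ 0.36886759 -0.01117593  1.16306698] [ 0.19180492  0.0228608  -0.98116678]
side 413.70985481342973 [0.53867943 0.84364208 0.68290053] [ 0.03412112 -0.82303824 -0.56696015]
wrist 374.4150802283331 [0.2032583  0.64805299 0.37366144] [ 0.29473503 -0.13763956 -0.94561441]
{'time': 0.15, 'q': array([ 1.10612704e+00,  2.64585581e-01,  1.60505314e+00, -1.89560425e-05,
        1.27368142e+00, -3.68842181e-02]), 'joint_vel': array([-0.00119718, -0.00246304, -0.00545599,  0.0008087 , -0.00041302,
       -0.00129627]), 'joint_torque': array([ 8.25573097e-04, -5.15904951e+01, -3.67959774e+01,  4.67861764e-05,
        8.05134012e-03,  9.55668781e-06]), 'tool_pos': array([0.27977873, 0.61368179, 0.23294819]), 'tcp_rot': array([-1.54631538,  0.33591561, -0.3352656 ]), 'wrist_force': array([ 0.20606563, -0.02961689,  0.01809934]), 'torque': array([ 0.01510569, -0.02735107, -0.01350215]), 'width': 0.9993823382956757}
```

View pics/top0.png

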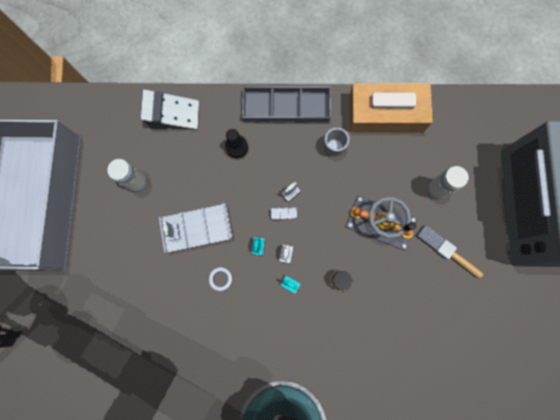

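View pics/side0.png

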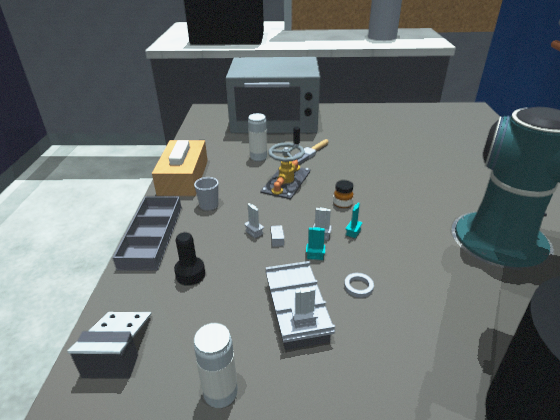

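View pics/wrist0.png

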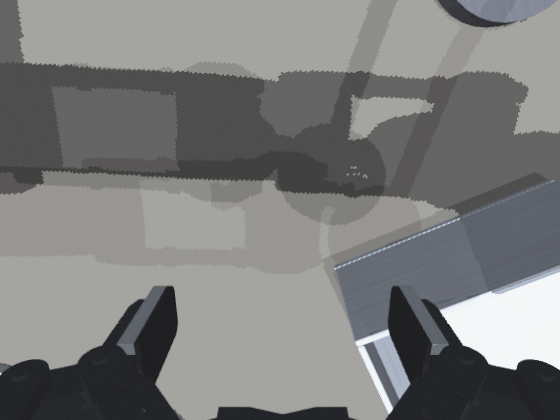

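The top view shows the rack at about (195,229) with its racked blade at (171,229). The loose blades are at about (291,190) and (287,253), with the step block at (284,213) between them. Turquoise look-alikes sit at (258,246) and (290,285), and the valve wheel is at (390,217). I'll enlarge these.

```bash
python3 - <<'E'
from h import *
crop('top0',145,195,245,265,8,'c_rack')
crop('top0',235,170,325,300,4.6,'c_blades')
crop('top0',340,185,430,255,8,'c_valve')
c=load('top0')
for n,uv,z in [('racked',(171,229),.08),('A',(291,188),.06),('B',(287,253),.06),('wheel',(390,217),.11)]: print(n,at(c,uv,z))
E
```

```text
racked [0.51175698 0.30668547 0.08      ]
A [ 0.63332522 -0.01494316  0.06      ]
B [ 0.45318179 -0.00601115  0.06      ]
wheel [ 0.54648215 -0.27302729  0.11      ]
```

View pics/c_rack.png

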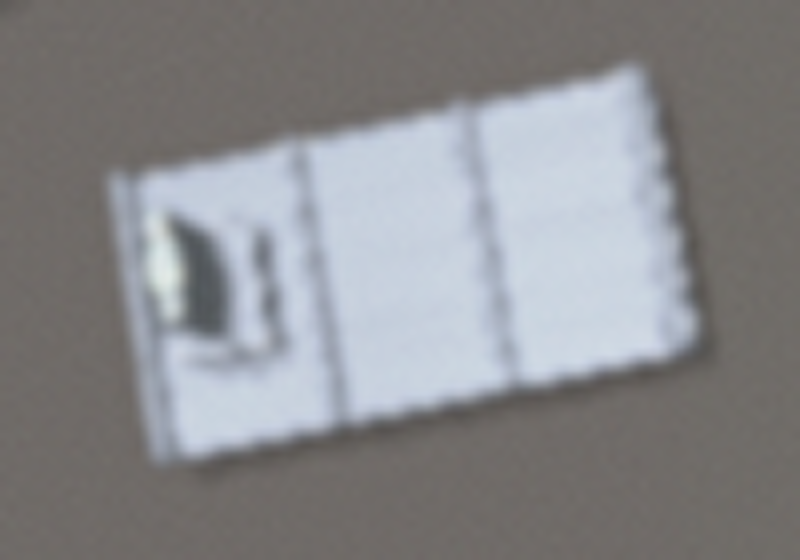

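View pics/c_blades.png

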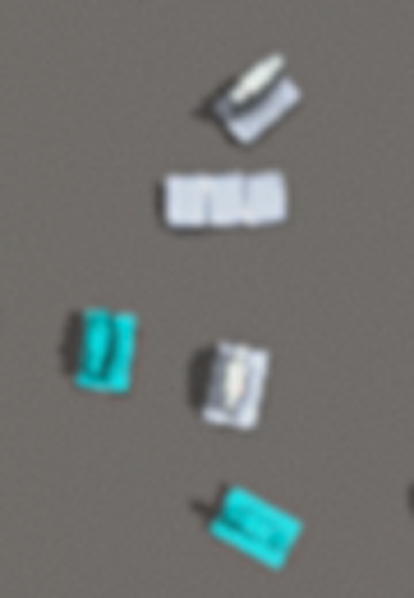

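View pics/c_valve.png

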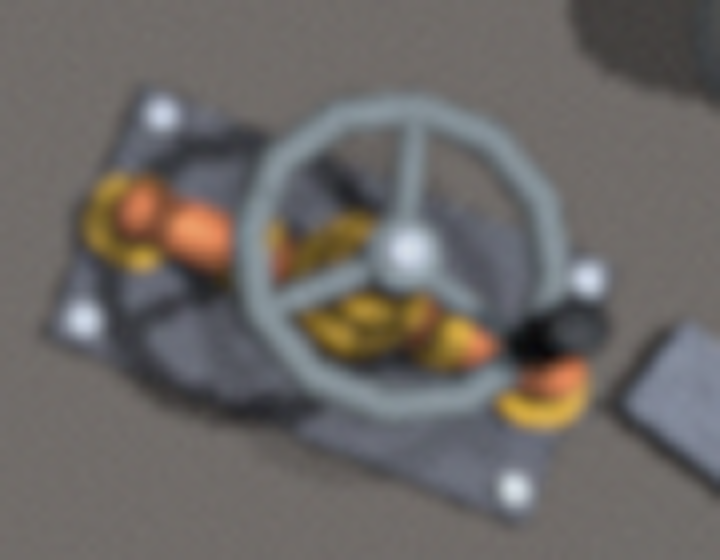

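```bash
cat >> h.py <<'E'
def un(p,x0,y0,s): return ((p[0]+.5)/s-.5+x0,(p[1]+.5)/s-.5+y0)
def toolyaw(st=None):
    st=st or bot.read_state()
    R=cv2.Rodrigues(np.array(st['tcp_rot']))[0]
    z=R[:,2]; return np.degrees(np.arctan2(z[1],z[0])),R
E
python3 - <<'E'
from h import *
c=load('top0'); np.set_printoptions(precision=4,suppress=True)
def f(p,x0,y0,s,z): return at(c,un(p,x0,y0,s),z)[:2]
# rack
P={k:f(v,145,195,8,z) for k,v,z in [('UR',(640,65),.05),('LR',(697,350),.05),('UL',(108,175),.05),('LL',(155,462),.05),('r1t',(300,142),.05),('r1b',(345,422),.05),('r2t',(464,103),.05),('r2b',(515,383),.05)]}
print(P)
ctr=(P['UR']+P['LR']+P['UL']+P['LL'])/4
y=(P['UL']+P['LL']-P['UR']-P['LR'])/2; x=(P['UR']+P['UL']-P['LR']-P['LL'])/2
print('rack',ctr,np.linalg.norm(y),np.linalg.norm(x),np.degrees(np.arctan2(-y[0],y[1])),np.degrees(np.arctan2(x[1],x[0])), np.degrees(np.arctan2(*(P['r1t']-P['r1b'])[::-1])))
print('rib ctrs',(P['r1t']+P['r1b'])/2,(P['r2t']+P['r2b'])/2)
for n,tops,pl in [('A',[(283,58),(235,103)],[(262,78),(300,97),(245,143),(212,108)]),('B',[(238,362),(232,405)],[(222,345),(268,350),(255,428),(203,418)])]:
    t=[f(p,235,170,4.6,.085) for p in tops]; q=[f(p,235,170,4.6,.025) for p in pl]
    print(n,'top',np.mean(t,0),np.degrees(np.arctan2(*(t[0]-t[1])[::-1])),np.linalg.norm(t[0]-t[1]),'plat',np.mean(q,0))
for n,p,z in [('hub',(407,250),.118),('htop',(582,325),.166),('hbot',(518,340),.114)]: print(n,f(p,340,185,8,z))
sc=[f(p,340,185,8,.012) for p in [(160,113),(83,320),(515,490),(588,277)]]
print('screws',np.array(sc),np.mean(sc,0))
print(toolyaw())
E
```

```text
{'UR': array([0.5916, 0.1702]), 'LR': array([0.492 , 0.1464]), 'UL': array([0.5505, 0.354 ]), 'LL': array([0.4513, 0.3305]), 'r1t': array([0.5629, 0.2877]), 'r1b': array([0.4658, 0.2662]), 'r2t': array([0.5774, 0.2312]), 'r2b': array([0.4799, 0.2085])}
rack [0.5213 0.2503] 0.1884434712502431 0.10211838344296692 12.540305370590536 13.38055111744759 12.498451524697986
rib ctrs [0.5143 0.277 ] [0.5286 0.2198]
A top [ 0.6298 -0.0146] -45.45611750967719 0.03939087351754901 plat [ 0.6277 -0.0123]
B top [ 0.4513 -0.0027] -7.246044298917097 0.024766922958028157 plat [ 0.4549 -0.0034]
hub [ 0.5483 -0.2723]
htop [ 0.5174 -0.3126]
hbot [ 0.52   -0.3077]
screws [[ 0.6153 -0.2125]
 [ 0.5398 -0.1836]
 [ 0.4816 -0.3332]
 [ 0.5575 -0.3621]] [ 0.5486 -0.2728]
(np.float64(65.49004223112122), array([[ 0.9099, -0.0008,  0.4149],
       [-0.4149, -0.0016,  0.9099],
       [-0.    , -1.    , -0.0017]]))
```

The top view gives:
- Rack centre at (0.521, 0.250), yaw 12.6°.
- Blade B near (0.453, -0.003), yaw about -7°.
- Blade A near (0.629, -0.013), yaw about -45°.
- Valve axis at (0.548, -0.273), yaw -21°, about 0.70 turns open.

Next I'll hover over B and check it with the wrist camera.

```bash
python3 -m jog '[[10,-35,0,2,85],[27,-95,0,4,70],[44,-155,0,6,60],[61,-215,-5,8,50],[78,-275,-10,10,45],[95,-335,-15,12,45],[112,-395,-20,14,45],[129,-455,-25,16,45],[146,-515,-30,17,45],[163,-575,-34,17,45]]' && python3 - <<'E'
from h import *
s=bot.read_state();print(s['tool_pos'],toolyaw(s)[0],s['width'],s['q'])
snap('wrist','w1')
E
```

```text
time: 1.4
tool_pos: [0.443, 0.0376, 0.1999]
tcp_rot: [-1.568, 0.102, -0.103]
wrist_force: [0.7, 0.8, 0.9]
width: 0.522
[0.44299171 0.03756267 0.19991888] 82.49935595222743 0.5224902431025341 [ 2.84422512e-02 -1.59329991e-01  2.11218475e+00  1.54642092e-04
  1.18798871e+00 -1.41150076e+00]
```

View pics/w1.png

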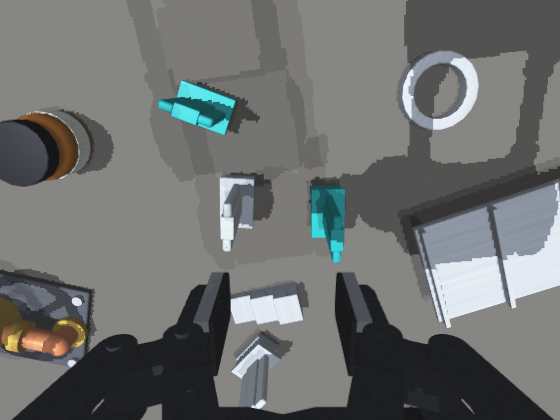

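The wrist view shows blade B at about (237,205) with its airfoil top at (225,245)–(227,210), and a turquoise one to its right at (328,215). The step block is at (267,305) and blade A at (257,370). I'll measure from an enlarged crop.

```bash
python3 - <<'E'
from h import *
crop('w1',200,160,280,270,6,'c_w1')
c=load('w1');R=c['R'];print(-R.T@c['t'].ravel(),R[2],R[0])
print(bot.read_state()['tool_pos'])
E
```

```text
[0.35942169 0.04793666 0.34072229] [ 0.32284179 -0.04340034 -0.94545734] [ 1.31744571e-01  9.91283562e-01 -5.17624751e-04]
[0.44441376 0.0304408  0.19951237]
```

View pics/c_w1.png

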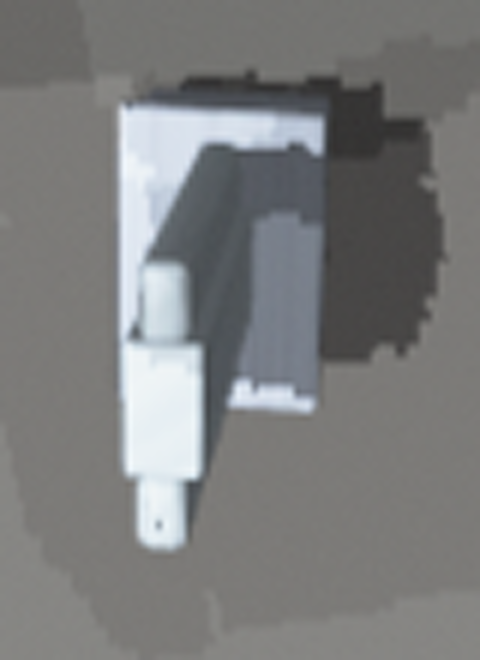

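```bash
python3 - <<'E'
from h import *
c=load('w1'); f=lambda p,z: at(c,un(p,200,160,6),z)[:2]
a,b=f((166,265),.085),f((160,547),.085); print('top',(a+b)/2,b-a,np.linalg.norm(b-a),np.degrees(np.arctan2(*(b-a)[::-1])), f((164,410),.085))
q=[f(p,.025) for p in [(120,103),(326,112),(315,405),(120,400)]]; print(np.array(q),np.mean(q,0)); d=q[2]-q[1];print(np.degrees(np.arctan2(d[1],d[0])),np.linalg.norm(d)); d=q[1]-q[0];print(np.degrees(np.arctan2(-d[0],d[1])),np.linalg.norm(d))
print(bot.read_state()['tool_pos'])
# blade A rough
for p,z in [((243,395),.085),((257,358),.025)]: print(at(c,p,z))
E
```

```text
top [ 0.45346307 -0.00581393] [ 0.03632244 -0.00737905] 0.03706440697163827 -11.483588953730411 [ 0.45359513 -0.00570293]
[[ 0.42809986 -0.01606002]
 [ 0.43333284  0.01316085]
 [ 0.47788667  0.00443919]
 [ 0.47322625 -0.02457687]] [ 0.4531364  -0.00575921]
-11.075907557423953 0.04539945289688746
-10.153124994957059 0.029685746632700565
[0.44441376 0.0304408  0.19951237]
[ 0.6096891  -0.02008528  0.085     ]
[ 0.62191892 -0.01350695  0.025     ]
```

```bash
python3 -m jog '[[5,-25,0,-2,45],[10,-45,0,-3.5,45],[10,-45,-10,-3.5,45],[10,-45,-30,-3.5,45],[10,-45,-50,-3.5,45],[10,-45,-70,-3.5,45],[10,-45,-80,-3.5,45],[10,-45,-80,-3.5,45],[10,-45,-80,-3.5,45],[10,-45,-80,-3.5,45]]' && python3 - <<'E'
from h import *
s=bot.read_state();print(s['tool_pos'],toolyaw(s)[0],s['width'])
E
```

```text
time: 2.7
tool_pos: [0.4537, -0.0054, 0.1209]
tcp_rot: [-1.565, 0.149, -0.152]
wrist_force: [-1.2, 0.3, -0.0]
width: 0.525
[ 0.45369989 -0.00543543  0.12091874] 78.99422268116622 0.5253616487593431
```

```bash
python3 -m jog '[[0,0,-20,0,45],[0,0,-40,0,45],[0,0,-51,0,45],[0,0,-51,0,45],[0,0,-51,0,5],[0,0,-51,0,5],[0,0,-51,0,5],[0,0,-51,0,5],[0,0,-51,0,5],[0,0,-51,0,5]]' 40 && python3 - <<'E'
from h import *
s=bot.read_state();print(s['tool_pos'],toolyaw(s)[0],s['width'],s['wrist_force'],s['torque'])
E
```

```text
time: 3.95
tool_pos: [0.4539, -0.0054, 0.0699]
tcp_rot: [-1.565, 0.149, -0.152]
wrist_force: [0.4, 0.4, 6.3]
width: 0.102
[ 0.4539491  -0.00543535  0.06994384] 78.98776143599551 0.10221184645629203 [0.44475839 0.40703324 6.31951435] [ 0.12416158 -0.01612101  0.04114784]
```

```bash
python3 -m jog '[[0,0,10,0,5],[0,0,40,0,5],[0,0,85,0,5],[0,10,115,0,5],[10,50,120,6,5],[25,100,120,12,5],[40,150,120,18,5],[55,205,120,23,5],[64,240,120,23.6,5],[67,255,120,23.6,5]]' 40 && python3 - <<'E'
from h import *
s=bot.read_state();print(s['tool_pos'],toolyaw(s)[0],s['width'],s['wrist_force'],s['torque'])
snap('wrist','w2')
s=bot.read_state();print(s['tool_pos'])
E
```

```text
time: 5.2
tool_pos: [0.5194, 0.251, 0.1882]
tcp_rot: [-1.564, -0.173, 0.176]
wrist_force: [0.5, 0.1, -2.6]
width: 0.107
[0.51937188 0.25096654 0.18819477] 102.7049136237375 0.10697197210482012 [ 0.46490575  0.13620428 -2.55775218] [-0.03805469  0.03913195 -0.01608837]
[0.51960677 0.25177242 0.18827935]
```

View pics/w2.png

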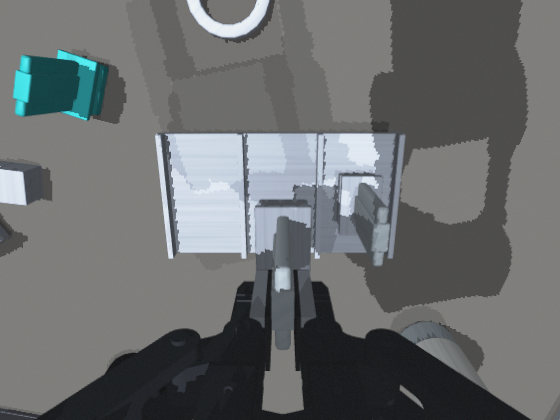

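The blade is held over the middle bay. The rack's back edge lies along row 133, with rib ends at x≈162, 243, 320 and 402. The racked blade's platform is at (362,205). I'll enlarge it for a rack fit.

```bash
python3 - <<'E'
from h import *
crop('w2',145,120,415,275,2.95,'c_w2')
E
```

```text
(no output)
```

View pics/c_w2.png

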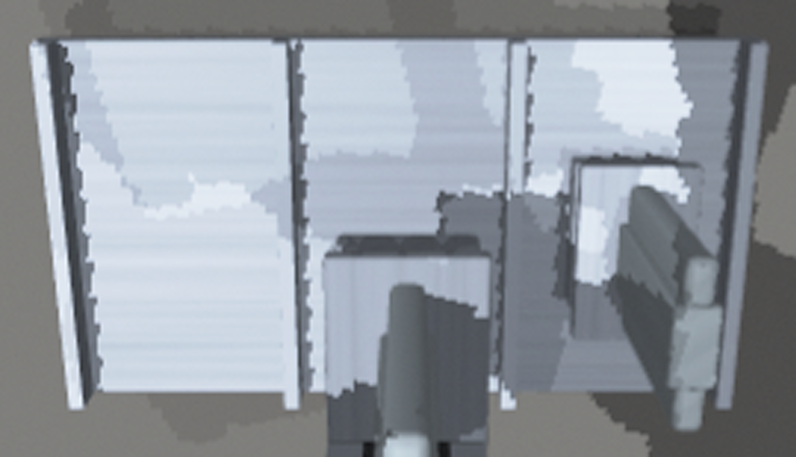

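```bash
python3 - <<'E'
from h import *
from scipy.optimize import least_squares
c=load('w2'); np.set_printoptions(precision=4,suppress=True)
f=lambda p,z: at(c,un(p,145,120,2.95),z)[:2]
px=[(37,40),(76,408),(290,40),(292,408),(517,40),(508,408),(760,42),(725,408)]
Q=np.array([f(p,.05) for p in px])
# down = +x ; left = -y
M=np.array([(sx*.05,sy) for sy in (-.09,-.03,.03,.09) for sx in (-1,1)])
def r(v):
    C,S=np.cos(v[2]),np.sin(v[2]); return (M@np.array([[C,S],[-S,C]])+v[:2]-Q).ravel()
o=least_squares(r,[.52,.25,.22]);print(o.x,np.degrees(o.x[2]));print(o.fun.reshape(-1,2)*1000)
v=o.x;C,S=np.cos(v[2]),np.sin(v[2])
for n,y in [('racked',.06),('mid',0),('end',-.06)]: print(n,v[0]-S*y,v[1]+C*y)
a,b=f((700,258),.125),f((686,430),.125);print('racked top',(a+b)/2,np.linalg.norm(b-a),np.degrees(np.arctan2(*(b-a)[::-1])))
q=[f(p,.065) for p in [(577,163),(704,165),(573,338)]];print('plat',(q[1]+q[2])/2,np.degrees(np.arctan2(*(q[2]-q[0])[::-1])),np.linalg.norm(q[1]-q[0]),np.linalg.norm(q[2]-q[0]))
# held blade underside at TCP; platform far edge
s=bot.read_state();print(s['tool_pos'],toolyaw(s)[0])
E
```

```text
[0.5206 0.2489 0.2187] 12.527884739928753
[[ 0.3726  0.9867]
 [-0.9697  0.4845]
 [ 1.1178 -2.221 ]
 [-0.6797  0.1237]
 [ 0.4966  1.0964]
 [-0.4766 -0.092 ]
 [ 0.3859  0.291 ]
 [-0.2468 -0.6693]]
racked 0.5075517356156904 0.30745571814459116
mid 0.5205666195679584 0.24888428487111733
end 0.5335815035202263 0.1903128515976435
racked top [0.5083 0.3065] 0.037206366580655494 13.153569389744344
plat [0.508  0.3071] 14.211929084656477 0.031158339408490613 0.046182114165458414
[0.5196 0.2518 0.1883] 102.67921616611052
```

```bash
python3 -m jog '[[0,-1,0,0.2,5],[0,-1,-15,0.2,5],[0,-1,-35,0.2,5],[0,-1,-55,0.2,5],[0,-1,-68,0.2,5],[0,-1,-74,0.2,5],[0,-1,-77,0.2,5],[0,-1,-77,0.2,5],[0,-1,-77,0.2,5],[0,-1,-77,0.2,5]]' 40 && python3 - <<'E'
from h import *
s=bot.read_state();print(s['tool_pos'],toolyaw(s)[0],s['width'],s['wrist_force'],s['torque'])
E
```

```text
time: 6.5
tool_pos: [0.5203, 0.2487, 0.1127]
tcp_rot: [-1.563, -0.176, 0.174]
wrist_force: [-0.1, 0.1, -3.0]
width: 0.103
[0.52034562 0.24874002 0.11267513] 102.79288286141472 0.10264666421099725 [-0.07976873  0.1394683  -3.03225217] [ 0.02995194 -0.00875591 -0.0063207 ]
```

```bash
python3 -m jog '[[0,0,-1,0,5],[0,0,-2,0,5],[0,0,-2.5,0,5],[0,0,-2.5,0,5],[0,0,-2.5,0,14],[0,0,-2.5,0,18],[0,0,-2.5,0,30],[0,0,-2.5,0,40],[0,0,-2.5,0,40],[0,0,-2.5,0,40]]' 40 && python3 - <<'E'
from h import *
s=bot.read_state();print(s['tool_pos'],toolyaw(s)[0],s['width'],s['wrist_force'],s['torque'])
E
python3 -m jog '[[0,0,15,0,40],[0,0,45,0,40],[0,0,80,0,40],[0,0,100,0,40],[10,-25,100,-5,40],[30,-70,100,-15,40],[50,-120,100,-25,40],[70,-170,100,-35,40],[85,-215,90,-45,40],[85,-235,85,-55,40]]' && python3 - <<'E'
from h import *
s=bot.read_state();print(s['tool_pos'],toolyaw(s)[0],s['width'],s['wrist_force'])
snap('wrist','w3');snap('top','t3')
crop('t3',145,190,315,275,4.7,'c_t3')
E
```

```text
time: 7.75
tool_pos: [0.5199, 0.2485, 0.1095]
tcp_rot: [-1.564, -0.175, 0.175]
wrist_force: [-0.5, -0.5, 0.2]
width: 0.466
[0.51994633 0.24849213 0.10948578] 102.78572333544567 0.46627239845679974 [-0.49201215 -0.50991826  0.22797894] [-0.05402928  0.03459459 -0.01276336]
time: 9.0
tool_pos: [0.6055, 0.0108, 0.1942]
tcp_rot: [-1.492, 0.583, -0.583]
wrist_force: [-0.3, -0.2, 0.5]
width: 0.468
[0.60546774 0.01082907 0.19422088] 47.31694818579282 0.4683737086854935 [-0.33613871 -0.22280906  0.48626786]
```

View pics/w3.png

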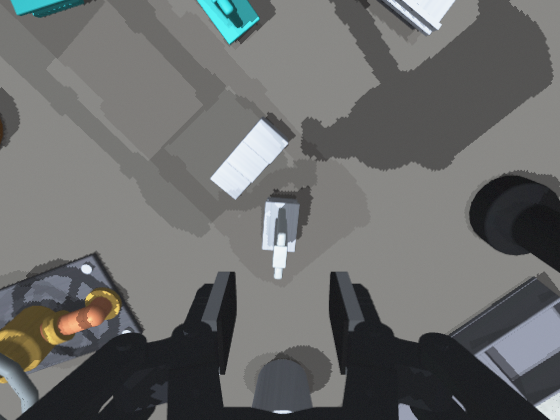

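View pics/c_t3.png

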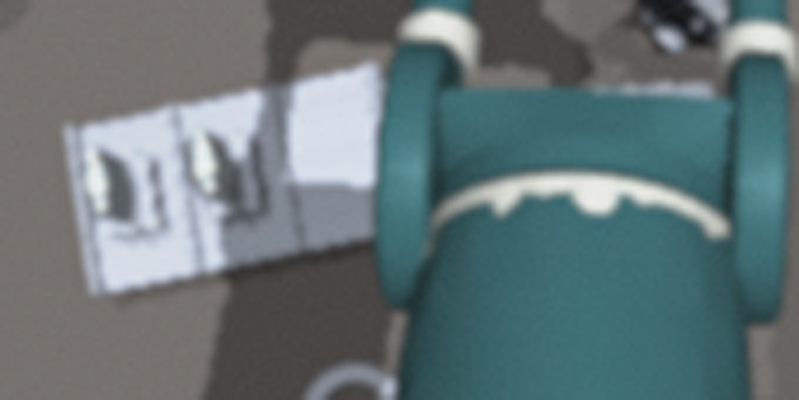

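Blade B is standing in the middle bay, parallel to the racked one. The wrist view shows blade A's platform at (281,225) and its airfoil top at (279,235)–(278,275).

```bash
python3 - <<'E'
from h import *
crop('w3',240,180,330,290,6,'c_w3')
E
```

```text
(no output)
```

View pics/c_w3.png

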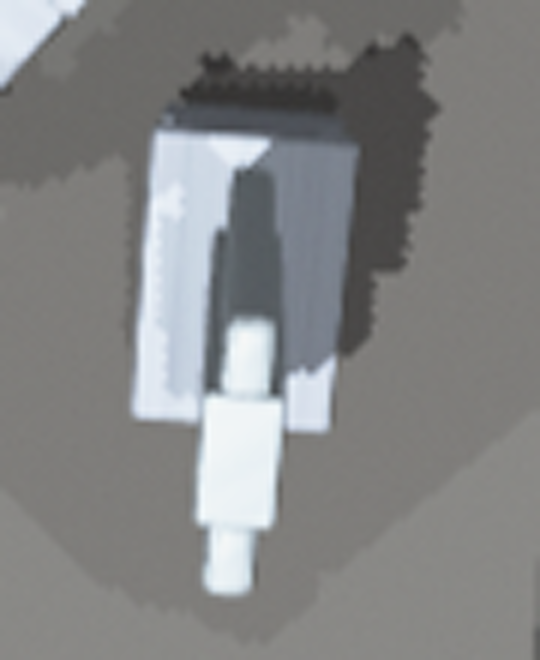

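```bash
python3 - <<'E'
from h import *
c=load('w3'); f=lambda p,z: at(c,un(p,240,180,6),z)[:2]
a,b=f((251,318),.085),f((228,594),.085); print('top',(a+b)/2,np.linalg.norm(b-a),np.degrees(np.arctan2(*(b-a)[::-1])), f((239,460),.085))
q=[f(p,.025) for p in [(155,130),(358,146),(330,430),(133,415)]]; print(np.mean(q,0)); 
for i,j in [(1,2),(0,3)]: d=q[j]-q[i];print(np.degrees(np.arctan2(d[1],d[0])),np.linalg.norm(d))
for i,j in [(0,1),(3,2)]: d=q[j]-q[i];print(np.degrees(np.arctan2(-d[0],d[1])),np.linalg.norm(d))
s=bot.read_state();print(s['tool_pos'],toolyaw(s)[0])
E
```

```text
top [ 0.63038237 -0.01632471] 0.03745980862444173 -47.21703147063801 [ 0.63045201 -0.01643004]
[ 0.63067642 -0.01634346]
-47.27700810714949 0.045302584953399054
-47.8085099034028 0.045283401845342484
-47.45892874447807 0.02948050161767441
-47.49686506280269 0.02990063662393742
[0.60444551 0.01130736 0.19370517] 47.58833002772862
```

```bash
python3 -m jog '[[12,-15,0,-3,40],[25,-30,-5,-5.2,40],[25,-30,-25,-5.2,40],[25,-30,-50,-5.2,40],[25,-30,-65,-5.2,40],[25,-30,-72,-5.2,40],[25,-30,-75,-5.2,40],[25,-30,-75,-5.2,40],[25,-30,-75,-5.2,40],[25,-30,-75,-5.2,40]]' && python3 - <<'E'
from h import *
s=bot.read_state();print(s['tool_pos'],toolyaw(s)[0],s['width'])
E
```

```text
time: 10.35
tool_pos: [0.6304, -0.0165, 0.1203]
tcp_rot: [-1.472, 0.645, -0.647]
wrist_force: [0.4, 0.2, -0.2]
width: 0.468
[ 0.63041502 -0.01651     0.12030249] 42.59050832445955 0.4681776587625187
```

```bash
python3 -m jog '[[0,0,-20,0,40],[0,0,-40,0,40],[0,0,-50,0,40],[0,0,-50,0,40],[0,0,-50,0,5],[0,0,-50,0,5],[0,0,-50,0,5],[0,0,-50,0,5],[0,0,-50,0,5],[0,0,-50,0,5]]' 40 && python3 -m jog '[[0,0,10,0,5],[0,0,40,0,5],[0,0,85,6,5],[-5,10,115,14,5],[-20,45,120,23,5],[-40,90,120,32,5],[-60,135,120,41,5],[-80,175,120,50,5],[-92,197,120,58,5],[-97,207,120,60.2,5]]' 40 && python3 - <<'E'
from h import *
s=bot.read_state();print(s['tool_pos'],toolyaw(s)[0],s['width'],s['wrist_force'],s['torque'])
snap('wrist','w4')
E
```

```text
time: 11.6
tool_pos: [0.6307, -0.0165, 0.0703]
tcp_rot: [-1.472, 0.645, -0.648]
wrist_force: [2.0, 1.2, 3.5]
width: 0.105
time: 12.85
tool_pos: [0.5312, 0.1913, 0.1888]
tcp_rot: [-1.564, -0.175, 0.179]
wrist_force: [1.1, -0.3, -2.5]
width: 0.104
[0.53124561 0.19128555 0.18879503] 102.92601683521039 0.10370349065623316 [ 1.13674898 -0.34923573 -2.49720078] [ 0.00502634  0.014195   -0.01567799]
```

View pics/w4.png

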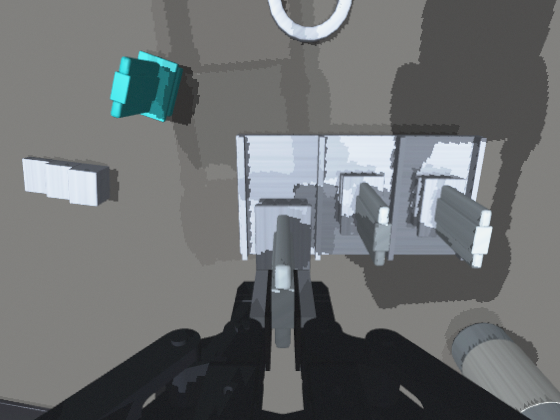

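Blade A is held over the end bay. The platforms in the other two bays share the same row (tops at about 173 and 176) and look parallel. Lowering it in.

```bash
python3 -m jog '[[0,0,0,0,5],[0,0,-15,0,5],[0,0,-35,0,5],[0,0,-55,0,5],[0,0,-68,0,5],[0,0,-74,0,5],[0,0,-77,0,5],[0,0,-77,0,5],[0,0,-77,0,5],[0,0,-77,0,5]]' 40 && python3 - <<'E'
from h import *
s=bot.read_state();print(s['tool_pos'],toolyaw(s)[0],s['width'],s['wrist_force'],s['torque'])
snap('wrist','w5')
E
```

```text
time: 14.15
tool_pos: [0.5334, 0.1907, 0.1132]
tcp_rot: [-1.563, -0.176, 0.174]
wrist_force: [-0.5, -0.2, -2.1]
width: 0.102
[0.53338765 0.19069065 0.11316918] 102.7942316208221 0.10164217227368676 [-0.53899015 -0.23130525 -2.14857   ] [-0.00573977 -0.0194968  -0.0072796 ]
```

View pics/w5.png

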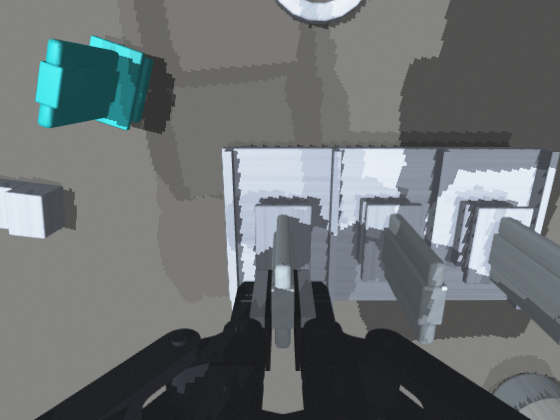

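The three platform edges line up at rows 203–206. I'll set it down, release, retract and go to the valve.

```bash
python3 -m jog '[[0,0,-1,0,5],[0,0,-2,0,5],[0,0,-3,0,5],[0,0,-3,0,5],[0,0,-3,0,14],[0,0,-3,0,18],[0,0,-3,0,30],[0,0,-3,0,40],[0,0,-3,0,40],[0,0,5,0,40]]' 40 && python3 -m jog '[[0,0,40,0,40],[0,0,85,0,40],[5,-15,130,-3,40],[10,-65,138,-9,50],[18,-120,138,-16,55],[26,-178,138,-23,60],[34,-236,138,-30,60],[42,-294,138,-37,60],[50,-350,138,-44,60],[58,-405,138,-45,60]]' && python3 -m jog '[[66,-45,0,0,60],[66,-50,0,0,60],[10,-55,0,0,60],[10,-55,0,0,60],[10,-55,0,0,60],[10,-55,0,0,60],[10,-55,0,0,60],[10,-55,0,0,60],[10,-55,0,0,60],[10,-55,0,0,60]]' && python3 - <<'E'
from h import *
s=bot.read_state();print(s['tool_pos'],toolyaw(s)[0],s['width'],s['wrist_force'])
snap('wrist','w6');snap('top','t6');snap('side','s6')
crop('t6',145,190,315,275,4.7,'c_t6')
E
```

```text
time: 15.45
tool_pos: [0.5322, 0.1903, 0.117]
tcp_rot: [-1.564, -0.174, 0.177]
wrist_force: [0.3, 0.0, -0.3]
width: 0.468
time: 16.7
tool_pos: [0.5911, -0.2165, 0.2563]
tcp_rot: [-1.525, 0.441, -0.443]
wrist_force: [0.6, -0.3, 0.3]
width: 0.702
time: 17.95
tool_pos: [0.601, -0.2694, 0.2554]
tcp_rot: [-1.526, 0.44, -0.44]
wrist_force: [0.5, -0.7, -0.0]
width: 0.701
[ 0.60099021 -0.26942075  0.25542018] 57.797148921725196 0.7006121255085741 [ 0.46425689 -0.71612965 -0.02926927]
```

View pics/w6.png

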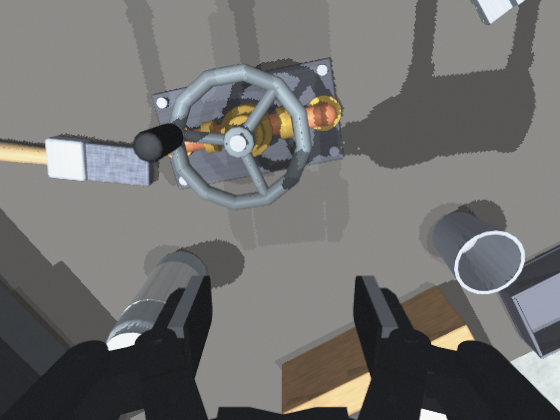

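View pics/c_t6.png

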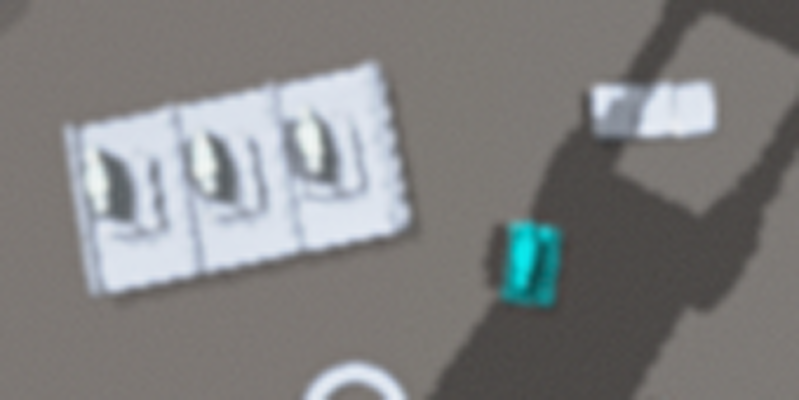

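View pics/s6.png

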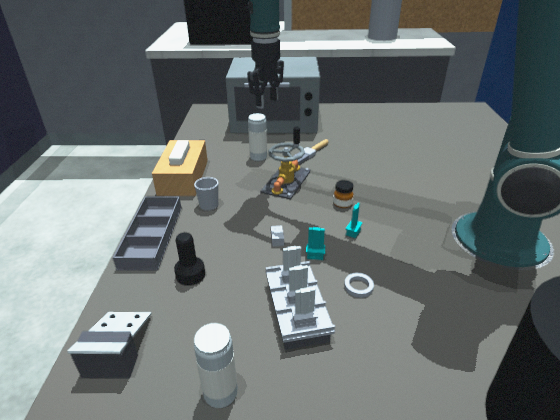

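All three blades stand upright and aligned, and the other things haven't moved. In the wrist view the wheel hub is at (238,143) and the handle top at (150,146). I'll zoom in.

```bash
python3 - <<'E'
from h import *
crop('w6',120,50,350,220,3.4,'c_w6')
E
```

```text
(no output)
```

View pics/c_w6.png

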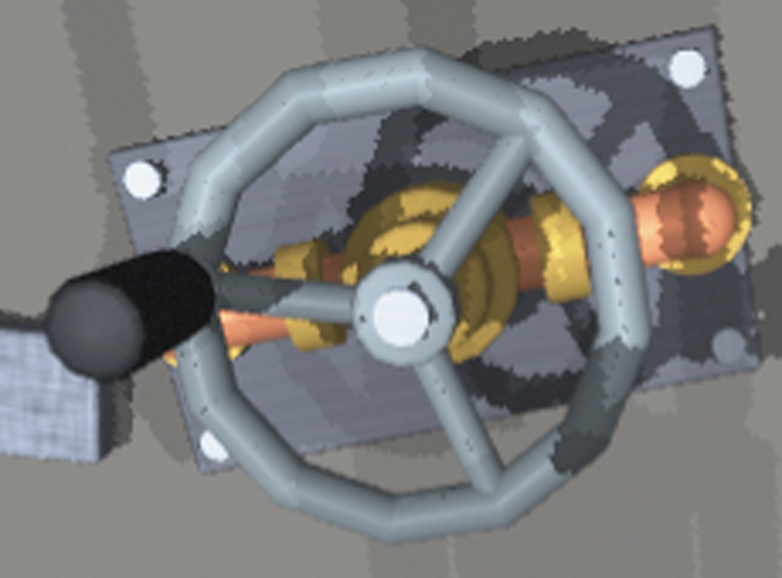

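```bash
python3 - <<'E'
from h import *
from scipy.optimize import least_squares
c=load('w6'); np.set_printoptions(precision=4,suppress=True)
f=lambda p,z: at(c,un(p,120,50,3.4),z)[:2]
hub=f((402,315),.118); print('hub',hub)
ht=f((95,328),.166);hb=f((183,282),.114);print('handle',ht,hb)
rim=np.array([f(p,.105) for p in [(290,73),(420,47),(540,93),(630,205),(647,340),(600,460),(510,525),(395,540),(283,500),(205,415),(178,230)][:]])
o=least_squares(lambda v:np.hypot(*(rim-v[:2]).T)-v[2],[.55,-.27,.056]);print('rim',o.x,o.fun*1000)
sc=np.array([f(p,.012) for p in [(145,180),(687,68),(730,347),(215,440)]]);print(sc,sc.mean(0))
y=sc[1]-sc[0]+sc[2]-sc[3];print('yaw',np.degrees(np.arctan2(-y[0],y[1])))
for h in (ht,hb):
  for a in (hub,o.x[:2]): d=h-a;print(np.linalg.norm(d),np.degrees(np.arctan2(d[1],d[0])))
d=hub-0
E
```

```text
hub [ 0.547  -0.2752]
handle [ 0.5162 -0.3149] [ 0.5156 -0.3125]
rim [ 0.5479 -0.2753  0.0552] [ 0.9014  0.7372 -0.118  -0.7002 -0.9449  0.6619  0.5886  0.1764  0.1073
 -0.5324 -0.8771]
[[ 0.4812 -0.3354]
 [ 0.5391 -0.1867]
 [ 0.6145 -0.2158]
 [ 0.5543 -0.3652]] [ 0.5473 -0.2758]
yaw -21.61941412226838
0.05022063143050722 -127.81274309063947
0.05079505176720099 -128.66016271316496
0.04867306678764057 -130.1361155714181
0.049277290279507675 -130.98210288919145
```

```bash
python3 -m jog '[[-40,-20,0,0,60],[-80,-42,0,0,60],[-85,-45,-20,0,60],[-85,-45,-50,0,60],[-85,-45,-80,0,60],[-85,-45,-98,0,60],[-85,-45,-105,0,60],[-85,-45,-105,0,60],[-85,-45,-105,0,60],[-85,-45,-105,0,60]]' 45 && python3 - <<'E'
from h import *
s=bot.read_state();print(s['tool_pos'],toolyaw(s)[0],s['width'],s['wrist_force'])
snap('wrist','w7')
E
```

```text
time: 19.35
tool_pos: [0.5167, -0.3149, 0.1518]
tcp_rot: [-1.526, 0.439, -0.442]
wrist_force: [0.1, 0.1, 0.9]
width: 0.709
[ 0.51671351 -0.31494772  0.15183872] 57.79028827763086 0.7087924521007173 [0.06575032 0.07063238 0.87960533]
```

View pics/w7.png

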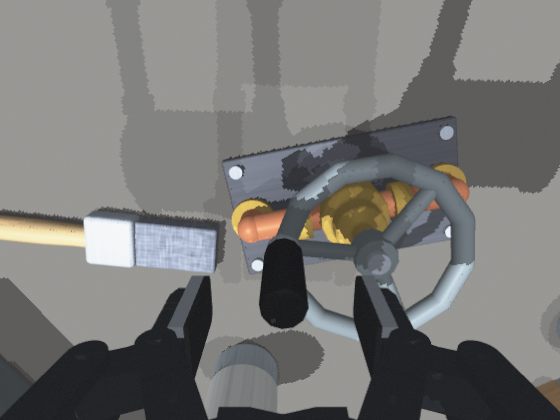

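The black handle (top at about (284,312)) sits midway between the fingers. I'll check its offset along the fingers' free axis, then close.

```bash
python3 - <<'E'
from h import *
crop('w7',240,220,400,340,5,'c_w7')
c=load('w7')
print('htop guess',at(c,(284.5,304),.166), bot.read_state()['tool_pos'], 'hub', at(c,(376,256),.118))
E
python3 -m jog '[[0,0,-1,0,60],[0,0,-1,0,40],[0,0,-1,0,10],[0,0,-1,0,10],[0,0,-1,0,10],[0,0,-1,0,10],[0,0,-1,0,10],[0,0,-1,0,10],[0,0,-1,0,10],[0,0,-1,0,10]]' 45 && python3 - <<'E'
from h import *
s=bot.read_state();print(s['tool_pos'],toolyaw(s)[0],s['width'],s['wrist_force'],s['torque'])
E
```

```text
htop guess [ 0.51485738 -0.31375952  0.166     ] [ 0.51653847 -0.31488469  0.15162519] hub [ 0.54225263 -0.27506295  0.118     ]
time: 20.65
tool_pos: [0.5161, -0.3143, 0.1497]
tcp_rot: [-1.525, 0.44, -0.441]
wrist_force: [-0.5, 2.9, 4.1]
width: 0.211
[ 0.51609695 -0.31429292  0.14968796] 57.78623581472935 0.21052612093302794 [-0.50574324  2.8682515   4.12171544] [ 0.691299   -0.12795533  0.0291687 ]
```

View pics/c_w7.png

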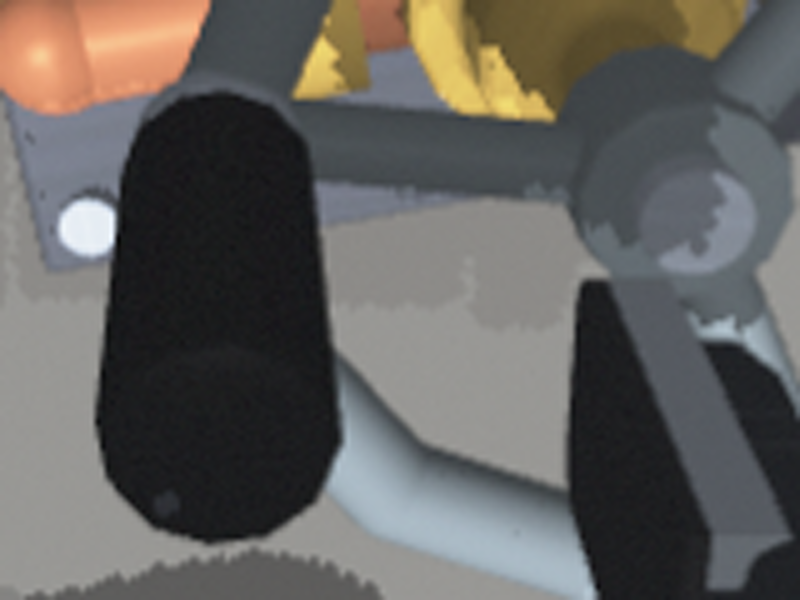

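```bash
python3 - <<'E'
from h import *
c=load('w7')
print(at(c,un((218,446),240,220,5),.166),at(c,un((215,118),240,220,5),.114),'hub', at(c,un((700,218),240,220,5),.118))
import math
for ax in [(.5475,-.2755)]:
  p=bot.read_state()['tool_pos']; d=(p[0]-ax[0],p[1]-ax[1]); print(math.hypot(*d),math.degrees(math.atan2(d[1],d[0])))
# circle rows clockwise from th0, radius r
def rows(th0,steps,r=50): 
    a=np.radians(th0); 
    return [(round(r*(np.cos(np.radians(th0+s))-np.cos(a)),1),round(r*(np.sin(np.radians(th0+s))-np.sin(a)),1)) for s in steps]
print(rows(-128.9,[-4,-12,-20,-28,-36,-44,-52,-60,-64,-64]))
E
```

```text
[ 0.51643711 -0.31535714  0.166     ] [ 0.51199068 -0.31282284  0.114     ] hub [ 0.54691967 -0.27539413  0.118     ]
0.049910347137882706 -128.99033215677593
[(np.float64(-2.6), np.float64(2.3)), (np.float64(-7.4), np.float64(7.4)), (np.float64(-11.4), np.float64(13.1)), (np.float64(-14.6), np.float64(19.3)), (np.float64(-16.9), np.float64(25.9)), (np.float64(-18.2), np.float64(32.7)), (np.float64(-18.6), np.float64(39.7)), (np.float64(-18.0), np.float64(46.6)), (np.float64(-17.3), np.float64(50.1)), (np.float64(-17.3), np.float64(50.1))]
```

```bash
cat > st.py <<'E'
from h import *
AX=np.array([.5475,-.2755])
s=bot.read_state();d=s['tool_pos'][:2]-AX;r=np.linalg.norm(d);u=d/r;F=s['wrist_force']
print('pos',s['tool_pos'].round(4),'r',r.round(4),'th',np.degrees(np.arctan2(d[1],d[0])).round(2),'Frad',(F[:2]@u).round(1),'Ftan_ccw',(F[1]*u[0]-F[0]*u[1]).round(1),'Fz',F[2].round(1),'w',round(s['width'],3),'T',s['torque'].round(2),'t',round(s['time'],2))
E
python3 -m jog '[[-2.6,2.3,0,0,10],[-7.4,7.4,0,0,10],[-11.4,13.1,0,0,10],[-14.6,19.3,0,0,10],[-16.9,25.9,0,0,10],[-18.2,32.7,0,0,10],[-18.6,39.7,0,0,10],[-18,46.6,0,0,10],[-17.3,50.1,0,0,10],[-17.3,50.1,0,0,10]]' 45; python3 st.py
```

```text
time: 21.9
tool_pos: [0.4981, -0.2634, 0.1496]
tcp_rot: [-1.525, 0.441, -0.439]
wrist_force: [-2.2, -1.2, 5.6]
width: 0.214
pos [ 0.4981 -0.2634  0.1496] r 0.0508 th 166.27 Frad 1.9 Ftan_ccw 1.7 Fz 5.6 w 0.214 T [-0.1   0.34  0.02] t 21.9
```

```bash
cat > rows.py <<'E'
import sys,numpy as np
th0=float(sys.argv[1]); r=float(sys.argv[2]); a=np.radians(th0)
print([[round(r*(np.cos(np.radians(th0+float(s)))-np.cos(a)),1),round(r*(np.sin(np.radians(th0+float(s)))-np.sin(a)),1)] for s in sys.argv[3:]])
E
python3 rows.py 167.1 50 -6 -18 -32 -46 -60 -74 -88 -100 -106 -106
```

```text
[[np.float64(1.4), np.float64(5.0)], [np.float64(5.8), np.float64(14.5)], [np.float64(13.3), np.float64(24.1)], [np.float64(22.9), np.float64(31.7)], [np.float64(34.0), np.float64(36.6)], [np.float64(46.0), np.float64(38.8)], [np.float64(58.2), np.float64(37.9)], [np.float64(68.2), np.float64(34.9)], [np.float64(72.9), np.float64(32.6)], [np.float64(72.9), np.float64(32.6)]]
```

```bash
python3 -m jog '[[1.4,5,0,0,10],[5.8,14.5,0,0,10],[13.3,24.1,0,0,10],[22.9,31.7,0,0,10],[34,36.6,0,0,10],[46,38.8,0,0,10],[58.2,37.9,0,0,10],[68.2,34.9,0,0,10],[72.9,32.6,0,0,10],[72.9,32.6,0,0,10]]' 45; python3 st.py; python3 rows.py 61.1 50 -6 -16 -28 -40 -52 -62 -67 -70 -70 -70
```

```text
time: 23.15
tool_pos: [0.5717, -0.2312, 0.1497]
tcp_rot: [-1.525, 0.441, -0.44]
wrist_force: [0.7, -0.1, 4.9]
width: 0.214
pos [ 0.5717 -0.2312  0.1497] r 0.0505 th 61.3 Frad 0.3 Ftan_ccw -0.7 Fz 4.9 w 0.214 T [-0.25  0.04 -0.03] t 23.15
[[np.float64(4.4), np.float64(-2.8)], [np.float64(11.1), np.float64(-8.4)], [np.float64(17.7), np.float64(-16.5)], [np.float64(22.5), np.float64(-25.8)], [np.float64(25.2), np.float64(-35.9)], [np.float64(25.8), np.float64(-44.6)], [np.float64(25.6), np.float64(-48.9)], [np.float64(25.2), np.float64(-51.5)], [np.float64(25.2), np.float64(-51.5)], [np.float64(25.2), np.float64(-51.5)]]
```

```bash
python3 -m jog '[[4.4,-2.8,0,0,10],[11.1,-8.4,0,0,10],[17.7,-16.5,0,0,10],[22.5,-25.8,0,0,10],[25.2,-35.9,0,0,10],[25.8,-44.6,0,0,10],[25.6,-48.9,0,0,10],[25.2,-51.5,0,0,10],[25.2,-51.5,0,0,10],[25.2,-51.5,0,0,10]]' 45; python3 st.py; python3 rows.py -8.9 50 -3 -6 -8 -10 -11 -12 -13 -14 -15 -16 -17 -18 -20
```

```text
time: 24.4
tool_pos: [0.5963, -0.282, 0.1497]
tcp_rot: [-1.524, 0.442, -0.439]
wrist_force: [-2.2, 1.5, 5.4]
width: 0.212
pos [ 0.5963 -0.282   0.1497] r 0.0493 th -7.61 Frad -2.4 Ftan_ccw 1.2 Fz 5.4 w 0.212 T [0.07 0.29 0.03] t 24.4
[[np.float64(-0.5), np.float64(-2.6)], [np.float64(-1.1), np.float64(-5.1)], [np.float64(-1.6), np.float64(-6.8)], [np.float64(-2.1), np.float64(-8.5)], [np.float64(-2.4), np.float64(-9.3)], [np.float64(-2.7), np.float64(-10.1)], [np.float64(-3.0), np.float64(-10.9)], [np.float64(-3.3), np.float64(-11.7)], [np.float64(-3.7), np.float64(-12.5)], [np.float64(-4.0), np.float64(-13.3)], [np.float64(-4.4), np.float64(-14.1)], [np.float64(-4.8), np.float64(-14.9)], [np.float64(-5.6), np.float64(-16.4)]]
```

```bash
sed -i 's/.5475,-.2755/.5468,-.2753/' st.py; python3 -m jog '[[-0.5,-2.6,0,0,10],[-1.1,-5.1,0,0,10],[-1.6,-6.8,0,0,10],[-1.8,-7.6,0,0,10],[-2.1,-8.5,0,0,10],[-2.4,-9.3,0,0,10],[-2.7,-10.1,0,0,10],[-2.7,-10.1,0,0,10],[-2.7,-10.1,0,0,10],[-2.7,-10.1,0,0,10]]' 45; python3 st.py
```

```text
time: 25.65
tool_pos: [0.5939, -0.2916, 0.1497]
tcp_rot: [-1.523, 0.442, -0.439]
wrist_force: [-0.0, 2.1, 5.9]
width: 0.212
pos [ 0.5939 -0.2916  0.1497] r 0.0499 th -19.1 Frad -0.7 Ftan_ccw 2.0 Fz 5.9 w 0.212 T [ 0.28  0.13 -0.03] t 25.65
```

```bash
python3 -m jog '[[-0.3,-0.9,0,0,10],[-0.6,-1.8,0,0,10],[-0.8,-2.3,0,0,10],[-1.0,-2.8,0,0,10],[-1.0,-2.8,0,0,10],[-1.0,-2.8,0,0,10],[-1.0,-2.8,0,0,10],[-1.0,-2.8,0,0,10],[-1.0,-2.8,0,0,10],[-1.0,-2.8,0,0,10]]' 45; python3 st.py
```

```text
time: 26.9
tool_pos: [0.5934, -0.2931, 0.1497]
tcp_rot: [-1.521, 0.441, -0.439]
wrist_force: [0.0, 6.0, 6.5]
width: 0.214
pos [ 0.5934 -0.2931  0.1497] r 0.0499 th -20.92 Frad -2.1 Ftan_ccw 5.7 Fz 6.5 w 0.214 T [ 0.87 -0.06  0.04] t 26.9
```

```bash
python3 -m jog '[[-0.5,-1.4,0,0,10],[-1.0,-2.8,0,0,10],[-1.0,-2.8,0,0,10],[-1.0,-2.8,0,0,10],[-1.0,-2.8,0,0,10],[-1.0,-2.8,0,0,10],[-1.0,-2.8,0,0,10],[-1.0,-2.8,0,0,10],[-1.0,-2.8,0,0,10],[-1.0,-2.8,0,0,10]]' 45; python3 st.py
```

```text
time: 28.15
tool_pos: [0.5933, -0.2935, 0.1497]
tcp_rot: [-1.517, 0.441, -0.439]
wrist_force: [3.4, 12.0, 7.4]
width: 0.209
pos [ 0.5933 -0.2935  0.1497] r 0.0499 th -21.34 Frad -1.2 Ftan_ccw 12.4 Fz 7.4 w 0.209 T [ 1.98 -0.51 -0.02] t 28.15
```

At the stop, the force rises to 12.4 N while the angle holds at about -21°, which matches the plate's yaw. I'll take a reference picture here and compute the two-turn rows.

```bash
python3 - <<'E'
from h import *
snap('wrist','w_stop');snap('top','t_stop')
AX=np.array([.5468,-.2753]);P=lambda a:AX+.05*np.array([np.cos(np.radians(a)),np.sin(np.radians(a))])
cur=np.array([.5916,-.2980])
for seq in ([-18,-12,0]+list(range(16,113,16)),range(128,273,16),range(288,433,16),range(448,593,16),[608,624,640,656,670,682,692,697,699.5,700.4]):
    R=[((P(a)-cur)*1000).round(1).tolist()+[0,0,10] for a in seq]; print(str(R).replace(' ','')); cur=cur+np.array(R[-1][:2])/1000
E
python3 st.py
```

```text
[[2.8,7.2,0,0,10],[4.1,12.3,0,0,10],[5.2,22.7,0,0,10],[3.3,36.5,0,0,10],[-2.4,49.2,0,0,10],[-11.3,59.9,0,0,10],[-22.9,67.6,0,0,10],[-36.1,71.9,0,0,10],[-50.0,72.4,0,0,10],[-63.5,69.1,0,0,10]]
[[-12.1,-7.0,0,0,10],[-21.8,-17.0,0,0,10],[-28.3,-29.3,0,0,10],[-31.2,-42.9,0,0,10],[-30.2,-56.8,0,0,10],[-25.4,-69.9,0,0,10],[-17.3,-81.1,0,0,10],[-6.3,-89.7,0,0,10],[6.6,-94.9,0,0,10],[20.4,-96.4,0,0,10]]
[[13.8,2.4,0,0,10],[26.3,8.5,0,0,10],[36.6,17.9,0,0,10],[44.0,29.7,0,0,10],[47.8,43.0,0,0,10],[47.8,57.0,0,0,10],[44.0,70.3,0,0,10],[36.6,82.1,0,0,10],[26.3,91.5,0,0,10],[13.8,97.6,0,0,10]]
[[-13.8,2.4,0,0,10],[-27.6,0.9,0,0,10],[-40.5,-4.3,0,0,10],[-51.5,-12.9,0,0,10],[-59.6,-24.1,0,0,10],[-64.4,-37.2,0,0,10],[-65.4,-51.1,0,0,10],[-62.5,-64.7,0,0,10],[-56.0,-77.0,0,0,10],[-46.3,-87.0,0,0,10]]
[[12.1,-7.0,0,0,10],[25.6,-10.3,0,0,10],[39.5,-9.8,0,0,10],[52.7,-5.5,0,0,10],[62.9,1.1,0,0,10],[70.2,8.6,0,0,10],[74.9,15.9,0,0,10],[76.8,19.9,0,0,10],[77.6,21.9,0,0,10],[77.9,22.6,0,0,10]]
pos [ 0.5932 -0.2935  0.1496] r 0.0499 th -21.37 Frad -2.7 Ftan_ccw 12.1 Fz 7.2 w 0.216 T [ 1.96 -0.43 -0.05] t 28.25
```

View pics/w_stop.png

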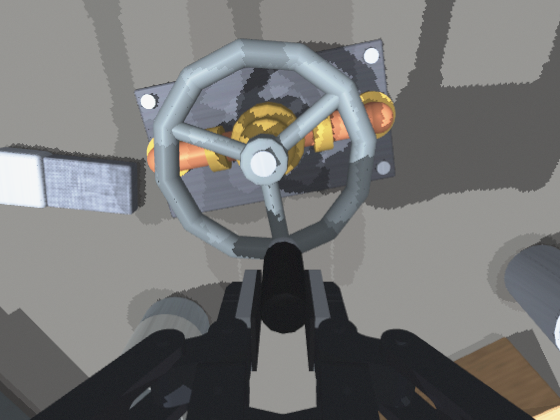

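The wheel is at its stop and the handle sits in the jaws at about (283,290). The spokes at (205,140), (310,115) and (272,195) will serve as an angle reference. Now opening.

```bash
python3 -m jog '[[2.8,7.2,0,0,10],[4.1,12.3,0,0,10],[5.2,22.7,0,0,10],[3.3,36.5,0,0,10],[-2.4,49.2,0,0,10],[-11.3,59.9,0,0,10],[-22.9,67.6,0,0,10],[-36.1,71.9,0,0,10],[-50,72.4,0,0,10],[-63.5,69.1,0,0,10]]' 45; python3 st.py
```

```text
time: 29.5
tool_pos: [0.5273, -0.2285, 0.1496]
tcp_rot: [-1.524, 0.441, -0.44]
wrist_force: [1.7, 0.9, 4.9]
width: 0.212
pos [ 0.5273 -0.2285  0.1496] r 0.0506 th 112.59 Frad 0.2 Ftan_ccw -2.0 Fz 4.9 w 0.212 T [ 0.05 -0.48 -0.01] t 29.5
```

Following well, with only about 2 N of drag. Continuing.

```bash
python3 -m jog '[[-12.1,-7,0,0,10],[-21.8,-17,0,0,10],[-28.3,-29.3,0,0,10],[-31.2,-42.9,0,0,10],[-30.2,-56.8,0,0,10],[-25.4,-69.9,0,0,10],[-17.3,-81.1,0,0,10],[-6.3,-89.7,0,0,10],[6.6,-94.9,0,0,10],[20.4,-96.4,0,0,10]]' 45; python3 st.py;  python3 -m jog '[[13.8,2.4,0,0,10],[26.3,8.5,0,0,10],[36.6,17.9,0,0,10],[44,29.7,0,0,10],[47.8,43,0,0,10],[47.8,57,0,0,10],[44,70.3,0,0,10],[36.6,82.1,0,0,10],[26.3,91.5,0,0,10],[13.8,97.6,0,0,10]]' 45; python3 st.py
```

```text
time: 30.75
tool_pos: [0.5474, -0.325, 0.1496]
tcp_rot: [-1.523, 0.445, -0.437]
wrist_force: [-2.6, 7.5, 11.6]
width: 0.215
pos [ 0.5474 -0.325   0.1496] r 0.0497 th -89.31 Frad -7.5 Ftan_ccw -2.5 Fz 11.6 w 0.215 T [1.34 0.44 0.01] t 30.75
time: 32.0
tool_pos: [0.5622, -0.2271, 0.1497]
tcp_rot: [-1.524, 0.44, -0.44]
wrist_force: [3.1, -0.2, 5.2]
width: 0.216
pos [ 0.5622 -0.2271  0.1497] r 0.0506 th 72.24 Frad 0.8 Ftan_ccw -3.0 Fz 5.2 w 0.216 T [-0.12 -0.5   0.03] t 32.0
```

```bash
python3 -m jog '[[-13.8,2.4,0,0,10],[-27.6,1,0,0,10],[-40.5,-4,0,0,10],[-51.5,-12.5,0,0,10],[-59.6,-23.4,0,0,10],[-64.4,-36.4,0,0,10],[-65.4,-50.2,0,0,10],[-62.5,-63.7,0,0,10],[-56,-76,0,0,10],[-46.3,-86,0,0,10]]' 45; python3 st.py;  python3 -m jog '[[12.1,-7,0,0,10],[25.6,-10.3,0,0,10],[39.5,-9.8,0,0,10],[52.7,-5.5,0,0,10],[62.9,1.1,0,0,10],[70.2,8.4,0,0,10],[74.9,15.5,0,0,10],[76.8,19.2,0,0,10],[77.6,21,0,0,10],[77.9,21.6,0,0,10]]' 45; python3 st.py; python3 - <<'E'
from h import *
snap('wrist','w_end')
E
python3 st.py
```

```text
time: 33.25
tool_pos: [0.5149, -0.3135, 0.1496]
tcp_rot: [-1.523, 0.444, -0.438]
wrist_force: [0.0, 6.2, 9.1]
width: 0.211
pos [ 0.5149 -0.3135  0.1496] r 0.0497 th -129.85 Frad -4.8 Ftan_ccw -3.9 Fz 9.1 w 0.211 T [ 0.97 -0.17  0.08] t 33.25
time: 34.5
tool_pos: [0.593, -0.2936, 0.1497]
tcp_rot: [-1.527, 0.442, -0.439]
wrist_force: [0.2, -1.8, 6.5]
width: 0.212
pos [ 0.593  -0.2936  0.1497] r 0.0497 th -21.64 Frad 0.9 Ftan_ccw -1.6 Fz 6.5 w 0.212 T [-0.44 -0.04 -0.02] t 34.5
pos [ 0.593  -0.2936  0.1497] r 0.0497 th -21.62 Frad 1.8 Ftan_ccw -1.4 Fz 5.6 w 0.212 T [-0.34 -0.09  0.03] t 34.55
```

View pics/w_end.png

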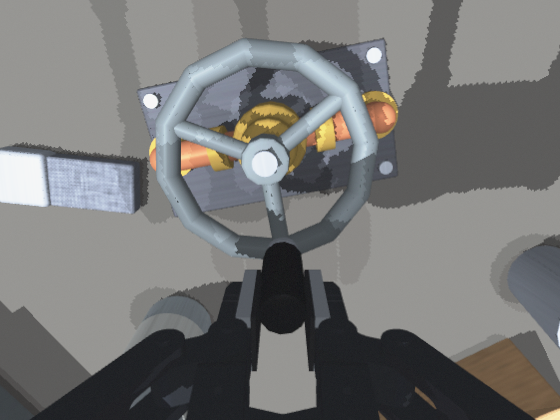

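```bash
python3 - <<'E'
from h import *
out=[]
for fn in ('w_stop','w_end'):
    c=load(fn); 
    g=np.arange(-60,60,.3)/1000
    ax=at(c,(263.5,163.5) if fn=='w_stop' else (264.5,163.5),.118)[:2]; print(fn,ax)
    X,Y=np.meshgrid(g+.547,g-.2754)
    p=proj(c,np.stack([X,Y,np.full_like(X,.106)],-1)).astype(np.float32).reshape(X.shape+(2,))
    im=cv2.remap(c['pixels'][:,:,::-1],p[...,0],p[...,1],cv2.INTER_CUBIC)
    cv2.imwrite(f'pics/r_{fn}.png',im)
    out.append(im)
cv2.imwrite('pics/rpair.png',np.hstack(out))
E
```

```text
w_stop [ 0.54722937 -0.27550182]
w_end [ 0.5471264  -0.27560336]
```

View pics/rpair.png

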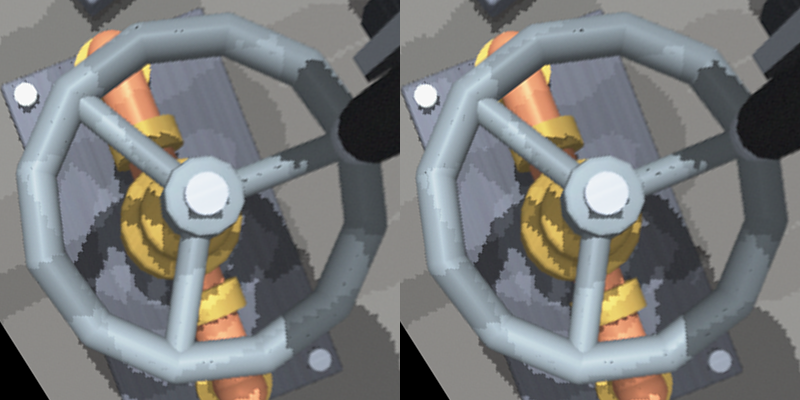

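```bash
python3 - <<'E'
from h import *
a=cv2.imread('pics/r_w_stop.png',0);b=cv2.imread('pics/r_w_end.png',0)
ctr=np.array([200,200])
for (x,y) in [(85,103),(180,347),(38,165),(45,265),(225,30),(130,45),(90,320)]:
    w=17;t=a[y-w:y+w+1,x-w:x+w+1];s=10;S=b[y-w-s:y+w+s+1,x-w-s:x+w+s+1]
    m=cv2.matchTemplate(S,t,cv2.TM_CCOEFF_NORMED);_,mx,_,l=cv2.minMaxLoc(m)
    i,j=l[1],l[0]
    sub=lambda q:(q[0]-q[2])/(2*(q[0]-2*q[1]+q[2])) if 1 else 0
    try: dx=j-s+sub(m[i,j-1:j+2]);dy=i-s+sub(m[i-1:i+2,j])
    except Exception: dx,dy=j-s,i-s
    r=np.array([x,y])-ctr; rot=np.degrees((r[0]*dy-r[1]*dx)/(r@r))
    print((x,y),mx.round(2),round(dx,2),round(dy,2),'rot_ccw_world',rot.round(2))
E
```

```text
Traceback (most recent call last):
AttributeError: 'float' object has no attribute 'round'
```

```bash
python3 - <<'E'
from h import *
a=cv2.imread('pics/r_w_stop.png',0);b=cv2.imread('pics/r_w_end.png',0)
ctr=np.array([200,200])
for (x,y) in [(85,103),(180,347),(38,165),(45,265),(225,30),(130,45),(90,320),(25,95),(318,360),(205,193)]:
    w=17;t=a[y-w:y+w+1,x-w:x+w+1];s=6;S=b[y-w-s:y+w+s+1,x-w-s:x+w+s+1]
    m=cv2.matchTemplate(S,t,cv2.TM_CCOEFF_NORMED);_,mx,_,l=cv2.minMaxLoc(m)
    i,j=l[1],l[0]
    sub=lambda q:float((q[0]-q[2])/(2*(q[0]-2*q[1]+q[2]))) if len(q)==3 else 0
    dx=j-s+sub(m[i,j-1:j+2]);dy=i-s+sub(m[i-1:i+2,j])
    r=np.array([x,y])-ctr; rot=np.degrees((r[0]*dy-r[1]*dx)/(r@r))
    print((x,y),round(mx,2),round(dx,2),round(dy,2),'rot_ccw_world',round(float(rot),2))
E
```

```text
(85, 103) 0.99 -1.76 1.93 rot_ccw_world -0.99
(180, 347) 0.99 2.58 0.56 rot_ccw_world -1.02
(38, 165) 0.96 0.09 1.35 rot_ccw_world -0.45
(45, 265) 0.97 3.55 6 rot_ccw_world -2.35
(225, 30) 0.98 -1.62 -0.44 rot_ccw_world -0.56
(130, 45) 0.97 -2.94 1.01 rot_ccw_world -1.04
(90, 320) 0.91 5.25 4.71 rot_ccw_world -2.48
(25, 95) 0.97 0.14 1.39 rot_ccw_world -0.31
(318, 360) 0.99 0.07 1.3 rot_ccw_world 0.21
(205, 193) 0.98 0.08 -0.25 rot_ccw_world -0.54
```

The wheel sits about 1° short of two turns, by both the spoke match and the TCP angle. Nudging it on by 1 mm.

```bash
python3 -m jog '[[0.2,0.5,0,0,10],[0.3,1,0,0,10],[0.3,1,0,0,10],[0.3,1,0,0,10],[0.3,1,0,0,10],[0.3,1,0,0,10],[0.3,1,0,0,10],[0.3,1,0,0,10],[0.3,1,0,0,10],[0.3,1,0,0,10]]' 45; python3 st.py; cat > cmp.py <<'E'
from h import *
import sys
fn=sys.argv[1]; c=snap('wrist',fn)
g=np.arange(-60,60,.3)/1000
X,Y=np.meshgrid(g+.547,g-.2754)
p=proj(c,np.stack([X,Y,np.full_like(X,.106)],-1)).astype(np.float32).reshape(X.shape+(2,))
cv2.imwrite(f'pics/r_{fn}.png',cv2.remap(c['pixels'][:,:,::-1],p[...,0],p[...,1],cv2.INTER_CUBIC))
a=cv2.imread('pics/r_w_stop.png',0);b=cv2.imread(f'pics/r_{fn}.png',0)
for (x,y) in [(85,103),(180,347),(225,30),(130,45),(25,95),(318,360)]:
    w=17;t=a[y-w:y+w+1,x-w:x+w+1];s=6;S=b[y-w-s:y+w+s+1,x-w-s:x+w+s+1]
    m=cv2.matchTemplate(S,t,cv2.TM_CCOEFF_NORMED);_,mx,_,l=cv2.minMaxLoc(m);i,j=l[1],l[0]
    sub=lambda q:float((q[0]-q[2])/(2*(q[0]-2*q[1]+q[2]))) if len(q)==3 else 0
    dx=j-s+sub(m[i,j-1:j+2]);dy=i-s+sub(m[i-1:i+2,j]);r=np.array([x,y])-200
    print((x,y),round(mx,2),round(dx,2),round(dy,2),'rot',round(float(np.degrees((r[0]*dy-r[1]*dx)/(r@r))),2))
E
python3 cmp.py w_end2; python3 - <<'E'
from h import *
snap('top','t_end');snap('side','s_end')
E
```

```text
time: 35.8
tool_pos: [0.5933, -0.2928, 0.1497]
tcp_rot: [-1.527, 0.442, -0.439]
wrist_force: [0.7, -1.8, 6.0]
width: 0.212
pos [ 0.5933 -0.2928  0.1497] r 0.0497 th -20.56 Frad 1.3 Ftan_ccw -1.5 Fz 6.0 w 0.212 T [-0.43 -0.15 -0.01] t 35.8
(85, 103) 0.99 -0.13 -0.05 rot -0.02
(180, 347) 1.0 0.09 0.06 rot -0.04
(225, 30) 0.98 0.74 -0.1 rot 0.24
(130, 45) 0.96 -4.1 1.8 rot -1.51
(25, 95) 0.97 0.51 2.34 rot -0.49
(318, 360) 0.99 0.46 2.24 rot 0.28
```

View pics/t_end.png

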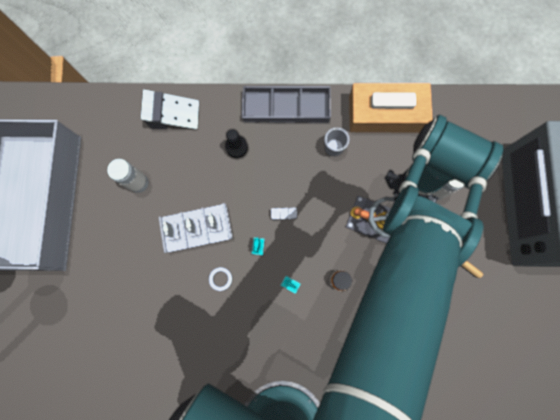

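View pics/s_end.png

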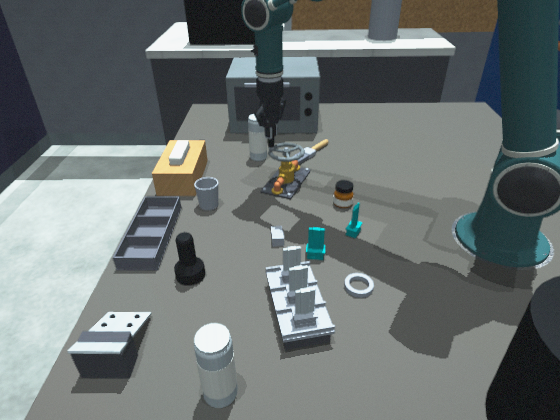

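The three blades stand aligned in the rack, the other things are unmoved, and the spoke match shows 0.0° relative to the stop. Handing in.

```bash
python3 -c "
from workcell import bot
print(bot.finish_job())"; 
```

```text
the job is handed in; nothing more can be done
None
```

The job is handed in at about 36 s of the 72 s allowed. Both loose blades are in the rack, and the arm ended gripping the valve handle two full turns open.

- **Blades:** One stands in the middle bay and the other in the end bay. The last top and side pictures show all three upright, parallel and lined up. The listed things I could see and the turquoise look-alikes were where they started. The arm hid most of can_b in the top picture, but it was still standing in the side one.
- **Closing:** I turned the wheel clockwise until the handle force rose from about 2 N to 12 N while the angle held at about -21°. That matches the closed position expected from the foot plate's yaw.
- **Opening:** I backed off two turns and first came up about 1° short, so I nudged it on by 1 mm. The last check put two spoke-and-rim joints within 0.05° of their stop position. The tool's angle was -20.6°, against about -20.5° expected.
- **Checks that disagreed:** Two other image patches on the rim read +0.24° and -1.5°. I discounted the -1.5° one as a poor match. The fixed screw heads also shifted 2 px in that comparison, most likely from a slight arm tilt when pushing on the stop.
- **Forces:** The highest reading between moves was about 14 N at the wrist, well under the limit.

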